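Check a filter photometer with its amber reference glass

ROBOT

A 7-joint arm with a two-finger parallel gripper is mounted at the origin on the work surface. World frame = base frame: x ahead of the robot, y to its left, z up, the work surface at z = 0. Lengths are in m, angles in rad, forces in N, time in s.
With the tool pointing down it reaches from about 0.425 to 1.025 m from the base axis. Payload 3.6 kg.
Tool frame: the origin (TCP) lies at the very end of the fingers, on their centre line; the grasp point (between the pads) lies bot.pinch_z behind it (bot.pinch_z is the distance from the TCP to the grasp point, in m); z points along the fingers, y is the line along which they close (so a half turn about z gives the same grasp; the last joint's range is limited). The gripper opens to 85 mm and grips with 20 to 120 N. Pads are 22 mm wide; open, the fingers measure 114 mm over their backs; the gripper's body (76 mm by 85 mm) begins 54 mm behind the grasp point. The pads swing forward as they close: fully open they stand 13 mm farther back than shut.
Start: joints at [1.073, 0.591, 0.048, 1.609, -0.033, 0.943, -0.034], TCP at [0.286, -0.666, 0.231] pointing down, gripper open.
Joint ranges: [-2.69, 2.69], [-0.47, 2.24], [-1.27, 1.36], [0.19, 2.51], [-1.53, 4.68], [0.08, 2.07], [-3.09, 3.09]. Speed limits (rad/s): [2.57, 2.57, 3.14, 3.14, 3.14, 3.14, 3.14].

INTERFACE

Orientations are given as a unit quaternion [w, x, y, z].
In Python, from cell import sense, eyes, job_done, regions_of, bot gives the robot as it stands. The module is installed in compiled form; this text tells all that it offers.
- The arm moves only by the shell command python3 -m creep 'ROWS' [FORCE]. ROWS is JSON, a list of rows, each a list of 3 entries, a list of its own where there are three numbers: the gripper's target within -1 to 1 (fully open at 1, half-way at 0, shut at -1), then the shift along the tool's x, y, z scaled (see below), then the turn, a rotation vector about the tool's x, y, z scaled (see below). In form: [[jaw, [x, y, z], [ax, ay, az]], ...]. A call has 1 to 20 rows; each row shifts and turns the commanded pose from where the row before left it, along the tool's axes as they then stand; what a row does not reach is not made up. The controller multiplies each number of a shift by 3 cm and each number of a turn by 2 rad. A row lasts 1/10 s, in which the tool goes at most 50 mm and 8.59 degrees, less where a joint would pass 70% of its speed; a pose out of reach is approached as far as the arm can. A call with a number of a shift or a turn outside -1 to 1 is refused whole. A call with a gripper value outside its range is refused whole. The fingers move at their own pace and stop on an object; FORCE is the grip in N (left out, the last holds). Time passes only in rows, so rows that do not move let the fingers close. It gives the time, the measured TCP pose, the force, the opening and the grip force at its end, in the units of the state.
- sense(): the state, without advancing time (a new reading comes with each control period).
- eyes.read_camera(name): name is "side" or "top"; returns (picture, depth): 420x560x3 uint8, blue, green, red; 420x560 float32, m along the optical axis (not along the pixel's ray), 0 where there is no reading.
- eyes.camera_info(name): a dict with "fov_y" (degrees; the focal length in pixels is half the picture's height over the tangent of half this angle, whatever the lens; pixels are square), "cx", "cy" (the principal point, pixels), "extrinsics" (4x4, takes a point from camera to world coordinates). Camera axes: x right, y down, z forward; pixel columns grow to the right and rows downward; lengths in m; the calibration is good to about 2 mm. A picture is of the moment at which its call begins. camera_info takes no time and is no camera call.
- job_done(): hands the job in; it is judged then, once.
Trained networks look in the newest picture that a camera, given by its name, has taken for a name from the list of things; names that differ only in an ending like _2 or _b are one class to them, and where a whole thing is asked for, a point or a joint stands for the part that bears it (a point fixed in the world has none). Each returns a list of dicts, best first, with "p" (0 to 1); they miss things now and then, are a little off and sometimes report something else, mostly with a low value. They report only what shows in the picture. A call takes as long as a camera call.
- regions_of(label, camera): "region" (420x560 bool, what is visible of it) and "rect" ([left, top, right, bottom] in pixels, round what is visible of it).
The state is a dict: "time": time; "joint_pos": joint angles; "joint_vel": joint speeds; "tau": joint torques, N m; "position": TCP position; "tool_rot": TCP orientation; "wrist_force": force on the tool from outside, world axes, zero at the start; "torque": the same for the moment, N m; "gripper_width": opening from 0.0 (shut) to 1.0 (fully open); "grip_force": force on a finger pad.
Only numpy, scipy, OpenCV 4.12 (cv2) and the standard library are available. Lean on these libraries where they do the work, as an engineer would, in place of code of your own. Each camera call takes 0.05 s, during which the arm holds its last target. There are 200 camera calls.

TASK

Check the photometer with the amber reference glass: lift the amber plate out of its stand, slide it down into the slot on top of the photometer until it is fully home, without dropping it, and let go. Then turn the filter selector clockwise from its dark stop, counting the clicks, to the third stop and hold it there against its return spring, without ever running on to the fourth stop (the open port would flood the photocell). Finish while still holding the selector at the third stop; leave the other plates and the things on the bench as they are.

Things in the scene. Friction and masses are not known exactly. Their poses are not given: they have to be found in the camera images.
- amber_glass: The reference glass to use: a flat upright plate, black frame 50 (its x) by 8 (its y) by 50 high (z) mm with an amber window, and on top of it in the middle an amber grip tab 26 (x) by 8 (y) by 28 high mm, so 78 mm high in all; 40 to 85 g. Origin: centre of the underside, z up. It stands in any one of the stand's three slots; either way round is the same.
- green_glass: The same plate with green window and tab, standing in another slot of the stand; leave it.
- blue_glass: The same plate with blue window and tab, standing in another slot of the stand; leave it.
- stand: Grey plastic block, fixed, 200 (x) by 60 (y) by 30 high (z) mm, origin at the centre of its underside. Three slots in a row at x = -62, 0 and 62 mm, each 52 by 10 mm, 24 mm deep (floor 6 mm above the bench); a plate stands in each, its long side along the stand's x, shoulders 56 mm and tab top 84 mm above the bench.
- photometer: White bench photometer, fixed, 240 (x) by 300 (y) by 110 high (z) mm, origin at the centre of its underside; sloping keypad towards -x. On its flat top, 110 mm above the bench, the plate slot is on the right (-y) and the filter selector on the left (+y), 160 mm apart. Dots on the selector's dial mark its stops in turn: black (dark stop), blue, green, amber, white (open port).
- slot (a point): Centre of the plate slot's mouth, level with the photometer's flat top; axes as the photometer's. The slot is 52 (x) by 10 (y) mm and 50 mm deep, with a 3 mm bevel round its mouth and a flat floor. A plate goes straight down, its long side along x; home, its shoulders are flush with the top, its origin 50 mm below this point, and only its tab (28 mm) stands out.
- grip_bar: Black grip bar of the filter selector, 48 (its x) by 13 (y) by 26 high (z) mm, white pointer line on its +x end; turns with the selector. Origin on the selector's vertical axis at the bar's underside, 119 mm above the bench (bar top 145 mm), level with the top of the round skirt at its foot (radius 25 mm). Below it a dial plate, radius 40 mm, top 113 mm above the bench.
- selector (a joint): Angle of the filter selector, rad: 0 at the dark stop, where it starts; grows clockwise from above. Click stops at 0.42, 0.84, 1.26 (third), 1.68 (fourth, open port). At 0 the pointer is 0.84 rad anticlockwise of the photometer's +x. Let go, it springs back to 0 from any stop: about 0.10 Nm at 0, 0.16 Nm at the third; clicks add 0.07 Nm just past a stop and take it off just before the next.
- reagent_bottle: Amber capped bottle, 60 mm wide, 115 mm high, origin at its underside; leave it.
- spray_bottle: Pink capped bottle, 72 mm wide, 200 mm high, origin at its underside; leave it.
- timer: White lab timer lying flat, 62 by 70 by 18 mm, origin at its underside; leave it.
- marker: White and blue marker pen lying flat, 135 mm long (x), 12 mm thick, origin at its underside; leave it.
- tube_rack: Blue rack of capped sample tubes, 65 (x) by 180 (y) mm, 92 mm high, origin at its underside; leave it.

How it is judged:
On the way, in this order (a step that is already met when the one before it is completed fails the run):
1. the amber plate is fully home in the photometer's slot and let go (z of amber_glass in the frame of slot below -0.046 m and horizontal distance between amber_glass and slot below 0.006 m and angle between amber_glass's own z axis and vertical below 0.08 rad and contact force between the fingers and amber_glass below 0.1 N), for 0.2 s.
2. the fingers hold the selector at the third stop (value of joint selector between 1.12 and 1.4 rad and contact force between the fingers and grip_bar above 1 N), for 0.2 s.
At the end, for the whole second after the job is handed in: The fingers still hold the selector's grip bar (more than 1 N) with the selector within 0.14 rad of the third stop (1.26 rad), and the amber plate is upright in the photometer's slot within 4 mm of its floor, touched by nothing of the robot (all of step 2 and z of amber_glass in the frame of slot below -0.046 m and horizontal distance between amber_glass and slot below 0.006 m and angle between amber_glass's own z axis and vertical below 0.08 rad and contact force between the arm and amber_glass below 0.1 N); the arm keeps its last pose, push and grip.
It fails at once if the selector ran on to the fourth stop, the open port (past 1.58 rad) (value of joint selector above 1.58 rad).
It fails at once if the amber plate was dropped or thrown (faster than 0.45 m/s out of the fingers, a fall of more than 10 mm) (contact force between the fingers and amber_glass below 0.02 N and linear speed of amber_glass above 0.45 m/s).
It fails at once if another plate was moved more than 10 mm (distance of any of green_glass, blue_glass from where it was at the start of the episode above 0.01 m).
It fails at once if something on the bench was moved more than 20 mm or tipped over (distance of any of reagent_bottle, spray_bottle, timer, marker, tube_rack from where it was at the start of the episode above 0.02 m or angle between any of reagent_bottle, spray_bottle's own z axis and vertical above 0.5 rad).
It also fails if it takes over 64 s, if anything falls off the work surface, if the arm or the gripper's body presses on something with over 40 N, if the wrist force passes 120 N, or if a joint passes its speed limit or range.

## Working session

There is one attempt and no reset: what is moved stays moved. The work goes in short steps, Python scripts to look and compute and a shell command to move; the robot and the scene stay as the last step left them, time stands still between calls to the robot, and variables do not carry over. Pictures are saved under pics/ and viewed, at most 10 in all, crops included, and the job is handed in when it is done.

```bash
mkdir -p pics
cat > h.py <<'E'
import numpy as np, cv2
from cell import sense, eyes, job_done, regions_of, bot
def cloud(cam):
    im,d=eyes.read_camera(cam); c=eyes.camera_info(cam)
    f=im.shape[0]/2/np.tan(np.radians(c["fov_y"])/2)
    v,u=np.mgrid[:im.shape[0],:im.shape[1]]
    P=np.stack([(u-c["cx"])/f*d,(v-c["cy"])/f*d,d],-1)
    E=np.array(c["extrinsics"]); W=P@E[:3,:3].T+E[:3,3]; W[d==0]=np.nan
    return im,W
E
python3 - <<'E'
from h import *
print(bot.pinch_z, sense())
ims=[]
for c in("top","side"):
    im,W=cloud(c); cv2.imwrite(f"pics/{c}.png",im); print(c,np.array(eyes.camera_info(c)["extrinsics"]).round(3).tolist())
    for n in("amber_glass","green_glass","blue_glass","stand","photometer","grip_bar","spray_bottle","reagent_bottle","tube_rack","timer","marker"):
        for r in regions_of(n,c)[:2]:
            p=W[r["region"]]; p=p[~np.isnan(p[:,0])]
            print(n,round(r["p"],2),r["rect"],np.median(p,0).round(3) if len(p) else None, p.min(0).round(3) if len(p) else None,p.max(0).round(3) if len(p) else None)
E
```

```text
0.0187 {'time': 0.0, 'joint_pos': array([ 1.07247711,  0.59211377,  0.04827248,  1.60982153, -0.0332954 ,
        0.94270096, -0.03371687]), 'joint_vel': array([-0.00259359,  0.00040234, -0.00123392,  0.00092147, -0.00143503,
        0.00052125,  0.0002608 ]), 'tau': array([-6.23528413e-04, -5.48686695e+01,  1.54629841e+00, -1.98122799e+01,
        9.29584319e-03,  8.67165159e-03, -1.56141391e-05]), 'position': array([ 0.28523939, -0.66563298,  0.23014439]), 'tool_rot': array([-1.08392846e-03,  9.79575444e-01,  2.01073855e-01, -2.80992677e-04]), 'wrist_force': array([ 0.27365684, -0.46327221,  0.4263824 ]), 'torque': array([0.02748466, 0.00448526, 0.03865411]), 'grip_force': 0.0, 'gripper_width': 1.0004435393063162}
top [[-0.028, -0.996, 0.083, 0.465], [-1.0, 0.029, 0.008, -0.049], [-0.011, -0.082, -0.997, 1.298], [0.0, 0.0, 0.0, 1.0]]
amber_glass 0.66 [369.9, 208.0, 380.9, 223.0] [ 0.542 -0.325  0.055] [ 0.519 -0.344  0.012] [ 0.563 -0.318  0.088]
green_glass 0.5 [382.9, 154.4, 411.5, 176.6] [ 0.704 -0.409  0.018] [ 0.667 -0.449 -0.007] [ 0.743 -0.37   0.027]
green_glass 0.46 [374.8
[... 2150 characters left out ...]
4] [0.502 0.509 0.204]
reagent_bottle 0.72 [338.1, 246.6, 358.2, 277.2] [ 0.746 -0.261  0.07 ] [ 0.721 -0.284 -0.008] [ 0.799 -0.168  0.122]
reagent_bottle 0.24 [297.6, 279.0, 308.9, 283.4] [ 0.597 -0.321  0.052] [ 0.574 -0.329  0.024] [ 0.622 -0.295  0.089]
tube_rack 0.65 [263.3, 319.1, 290.8, 385.9] [ 0.485 -0.567  0.058] [ 0.451 -0.642 -0.009] [ 0.526 -0.428  0.101]
timer 0.72 [327.7, 303.5, 349.3, 323.5] [ 0.702 -0.417  0.017] [ 0.666 -0.455 -0.   ] [ 0.739 -0.377  0.028]
marker 0.46 [299.2, 276.4, 309.3, 287.2] [ 0.599 -0.32   0.05 ] [ 0.574 -0.329  0.02 ] [ 0.626 -0.289  0.089]
marker 0.45 [264.3, 320.8, 291.6, 384.2] [ 0.485 -0.565  0.058] [ 0.451 -0.642 -0.007] [ 0.525 -0.426  0.101]
```

Run:
```python
from h import *
im=cv2.imread("pics/top.png"); s=cv2.imread("pics/side.png")
a=cv2.resize(im[130:270,150:430],(800,400),interpolation=cv2.INTER_CUBIC)
b=cv2.resize(s[130:320,230:360],(137*2,200*2),interpolation=cv2.INTER_CUBIC)
cv2.imwrite("pics/c1.png",a)
C=[cloud("top") for _ in range(6)]
W=np.nanmedian([c[1] for c in C],0); im=np.mean([c[0] for c in C],0)
S=[cloud("side") for _ in range(6)]; WS=np.nanmedian([c[1] for c in S],0)
np.savez("m.npz",W=W,im=im,WS=WS,ims=np.mean([c[0] for c in S],0))
def rect(n,m):
    p=W[m][:,:2].astype(np.float32); r=cv2.minAreaRect(p); print(n,len(p),np.round(r[0],4),np.round(r[1],4),round(r[2],2),"med",np.nanmedian(W[m],0).round(4))
x,y,z=W[...,0],W[...,1],W[...,2]
rect("photo top",(abs(z-.11)<.004)&(x>.4)&(x<.75)&(y>-.05)&(y<.33))
rect("stand",(abs(z-.03)<.006)&(x>.41)&(x<.67)&(y>-.4)&(y<-.25))
reg=(x>.41)&(x<.67)&(y>-.4)&(y<-.25)
rect("plates",reg&(z>.045))
for lo,hi in((.44,.51),(.51,.57),(.57,.64)): rect("tab",reg&(z>.076)&(x>lo)&(x<hi)); rect("plate",reg&(z>.045)&(x>lo)&(x<hi))
k=(x>.53)&(x<.61)&(y>.17)&(y<.27)
rect("bar",k&(z>.137)); rect("dial",k&(z>.112))
x,y,z=WS[...,0],WS[...,1],WS[...,2]; W=WS
print("side"); rect("photo top",(abs(z-.11)<.004)&(x>.4)&(x<.75)&(y>-.05)&(y<.33))
k=(x>.53)&(x<.61)&(y>.17)&(y<.27);rect("bar",k&(z>.137))
reg=(x>.41)&(x<.67)&(y>-.4)&(y<-.25)
rect("stand",(abs(z-.03)<.006)&reg)
for lo,hi in((.44,.51),(.51,.57),(.57,.64)): rect("tab",reg&(z>.076)&(x>lo)&(x<hi)); rect("plate",reg&(z>.045)&(x>lo)&(x<hi))
```

```text
photo top 5974 [0.5934 0.1465] [0.1981 0.3003] 7.48 med [0.5973 0.1393 0.1106]
stand 950 [ 0.5401 -0.3268] [0.1997 0.0605] 8.18 med [ 0.5385 -0.322   0.0302]
plates 192 [ 0.5401 -0.3266] [0.1709 0.0085] 8.15 med [ 0.539  -0.3247  0.0677]
tab 26 [ 0.4793 -0.335 ] [0.0229 0.0078] 8.23 med [ 0.4792 -0.3342  0.0839]
plate 64 [ 0.4792 -0.335 ] [0.048  0.0081] 8.58 med [ 0.4781 -0.3336  0.0669]
tab 26 [ 0.5397 -0.3267] [0.0245 0.0075] 8.56 med [ 0.5394 -0.325   0.084 ]
plate 63 [ 0.5397 -0.3264] [0.0484 0.008 ] 7.86 med [ 0.5389 -0.3247  0.0684]
tab 27 [ 0.601  -0.3178] [0.0249 0.0081] 7.26 med [ 0.6007 -0.3179  0.0839]
plate 65 [ 0.6008 -0.3178] [0.0485 0.0084] 8.78 med [ 0.6007 -0.3156  0.0668]
bar 76 [0.5721 0.2242] [0.049  0.0127] 55.59 med [0.5713 0.2227 0.1452]
dial 545 [0.5705 0.2211] [0.0784 0.0985] 1.4 med [0.5709 0.2222 0.1145]
side
photo top 2648 [0.5926 0.1455] [0.1979 0.3048] 7.72 med [0.5991 0.1288 0.1091]
bar 40 [0.5707 0.2225] [0.0472 0.0127] 53.92 med [0.5699 0.2208 0.1432]
stand 708 [ 0.5381 -0.328 ] [0.2001 0.0621] 7.67 med [ 0.5346 -0.3372  0.0288]
tab 25 [ 0.4756 -0.336 ] [0.0236 0.0097] 2.55 med [ 0.4767 -0.3376  0.082 ]
plate 86 [ 0.4767 -0.3359] [0.0482 0.0102] 6.39 med [ 0.4766 -0.3381  0.0596]
tab 26 [ 0.5377 -0.3275] [0.0236 0.0101] 0.32 med [ 0.5365 -0.3289  0.082 ]
plate 81 [ 0.5368 -0.3276] [0.0481 0.0103] 5.82 med [ 0.5364 -0.3299  0.0631]
tab 28 [ 0.5998 -0.3193] [0.0262 0.0083] 6.82 med [ 0.5994 -0.3194  0.0803]
plate 84 [ 0.5998 -0.3196] [0.0477 0.009 ] 8.52 med [ 0.5991 -0.3207  0.0632]
```

View pics/c1.png

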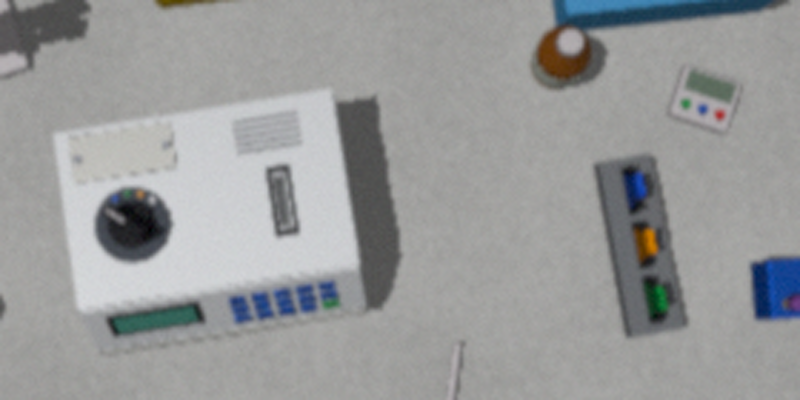

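```bash
cat >> h.py <<'E'
from scipy.spatial.transform import Rotation as R
def to(x,y,z,yawdeg):
    s=sense(); q=s["tool_rot"]; Rt=R.from_quat(np.r_[q[1:],q[0]]); 
    c,n=np.cos(np.radians(yawdeg)),np.sin(np.radians(yawdeg))
    G=R.from_matrix(np.array([[c,n,0],[n,-c,0],[0,0,-1.]]))
    d=np.array([x,y,z])-s["position"]
    print("t",s["time"],"pos",s["position"].round(4),"turn units (tool)",((Rt.inv()*G).as_rotvec()/2).round(4))
    print("shift units, now axes",(Rt.inv().apply(d)/.03).round(3)," after turn",(G.inv().apply(d)/.03).round(3), "F",s["wrist_force"].round(2),"w",round(s["gripper_width"],3),"g",round(s["grip_force"],1))
E
python3 - <<'E'
from h import *
m=np.load("m.npz")
yaw=np.radians(7.5); ex=np.array([np.cos(yaw),np.sin(yaw)]); ey=np.array([-ex[1],ex[0]])
for cam,im in(("top",m["im"]),("side",m["ims"])):
    c=eyes.camera_info(cam); f=210/np.tan(np.radians(c["fov_y"])/2); E=np.array(c["extrinsics"])
    v,u=np.mgrid[:420,:560]; D=np.stack([(u-c["cx"])/f,(v-c["cy"])/f,np.ones_like(u)],-1)@E[:3,:3].T
    P=E[:3,3]+D*((.11-E[2,3])/D[...,2])[...,None]; g=im.mean(-1)
    for nm,c0,r in(("slot",[.592,.065],(.037,.02)),("slot wide",[.592,.065],(.05,.03))):
        q=P[...,:2]-c0; a,b=q@ex,q@ey; k=(abs(a)<r[0])&(abs(b)<r[1])
        bg=np.median(g[k]); w=np.clip(bg-15-g,0,None)*k; w/=w.sum()
        ce=(w[...,None]*P[...,:2]).sum((0,1)); d=(P[...,:2]-ce); C=np.einsum('ij,ijk,ijl->kl',w,d,d); ev,V=np.linalg.eigh(C)
        print(cam,nm,bg,ce.round(4),np.sqrt(ev*12).round(4),np.degrees(np.arctan(V[1,1]/V[0,1])).round(2))
    if cam=="top":
        P=E[:3,3]+D*((.113-E[2,3])/D[...,2])[...,None]
        k=((P[...,:2]-[.5714,.2233])**2).sum(-1)<.052**2
        k&=g<110; p=P[k][:,:2].astype(np.float32); print("dial",cv2.minEnclosingCircle(p),p.mean(0))
to(.5388,-.327,.2,8.1)
E
```

```text
top slot 131.30555555555554 [0.5916 0.0691] [0.0187 0.0731] 7.15
top slot wide 202.52777777777777 [0.5918 0.0666] [0.0257 0.0749] 7.4
dial ((0.5702629089355469, 0.22319185733795166), 0.03857816755771637) [0.5694902  0.22388975]
side slot 141.7222222222222 [0.5873 0.0622] [0.0139 0.0495] 7.12
side slot wide 186.1388888888889 [0.5896 0.0653] [0.0241 0.0703] 8.31
t 1.8 pos [ 0.2855 -0.6664  0.2313] turn units (tool) [ 0.     -0.      0.1317]
shift units, now axes [12.216 -7.076  1.043]  after turn [  9.953 -10.012   1.044] F [ 0.01 -0.69 -0.24] w 1.0 g 0.0
```

```bash
python3 -m creep '[[1,[0,0,0],[0,0,0.066]],[1,[0,0,0],[0,0,0.066]],[1,[0.71,-0.71,0],[0,0,0]],[1,[0.71,-0.71,0],[0,0,0]],[1,[0.71,-0.71,0],[0,0,0]],[1,[0.71,-0.71,0],[0,0,0]],[1,[0.71,-0.71,0],[0,0,0]],[1,[0.71,-0.71,0],[0,0,0]],[1,[0.71,-0.71,0],[0,0,0]],[1,[0.71,-0.71,0],[0,0,0]],[1,[0.71,-0.71,0.2],[0,0,0]],[1,[0.71,-0.71,0.2],[0,0,0]],[1,[0.71,-0.71,0.2],[0,0,0]],[1,[0.71,-0.71,0.2],[0,0,0]],[1,[0.71,-0.71,0.2],[0,0,0]],[1,[0.71,-0.71,0.2],[0,0,0]],[0.2,[0,0,0],[0,0,0]],[0.2,[0,0,0],[0,0,0]]]' 60; python3 -c "
from h import *
to(.5388,-.327,.062,8.1)"
```

```text
time: 3.6
position: [0.5394, -0.3286, 0.1952]
tool_rot: [-0.0, 0.997, 0.071, -0.0]
wrist_force: [-0.9, -1.3, 0.4]
gripper_width: 0.69
grip_force: 0.0
t 3.6 pos [ 0.5394 -0.3286  0.1952] turn units (tool) [-0.      0.0001  0.0009]
shift units, now axes [-0.011 -0.054  4.44 ]  after turn [-0.012 -0.054  4.44 ] F [-0.94 -1.25  0.42] w 0.69 g 0.0
```

```bash
python3 -m creep '[[0.2,[0,-0.05,0.75],[0,0,0]],[0.2,[0,0,0.75],[0,0,0]],[0.2,[0,0,0.75],[0,0,0]],[0.2,[0,0,0.75],[0,0,0]],[0.2,[0,0,0.75],[0,0,0]],[0.2,[0,0,0.5],[0,0,0]],[0.2,[0,0,0.3],[0,0,0]],[0.2,[0,0,0],[0,0,0]],[0.2,[0,0,0],[0,0,0]]]' 40; python3 -c "
from h import *
to(.5388,-.327,.059,8.1)
im,W=cloud('side'); cv2.imwrite('pics/p2.png',cv2.resize(im[240:330,230:350],(800,600),interpolation=cv2.INTER_CUBIC))"
```

```text
time: 4.5
position: [0.539, -0.3285, 0.0594]
tool_rot: [0.0, 0.998, 0.07, 0.0]
wrist_force: [-0.7, -0.9, 0.2]
gripper_width: 0.596
grip_force: 0.0
t 4.5 pos [ 0.539  -0.3285  0.0594] turn units (tool) [ 0.0004 -0.0004 -0.0005]
shift units, now axes [ 0.001 -0.051  0.013]  after turn [ 0.001 -0.051  0.013] F [-0.66 -0.88  0.18] w 0.596 g 0.0
```

View pics/p2.png

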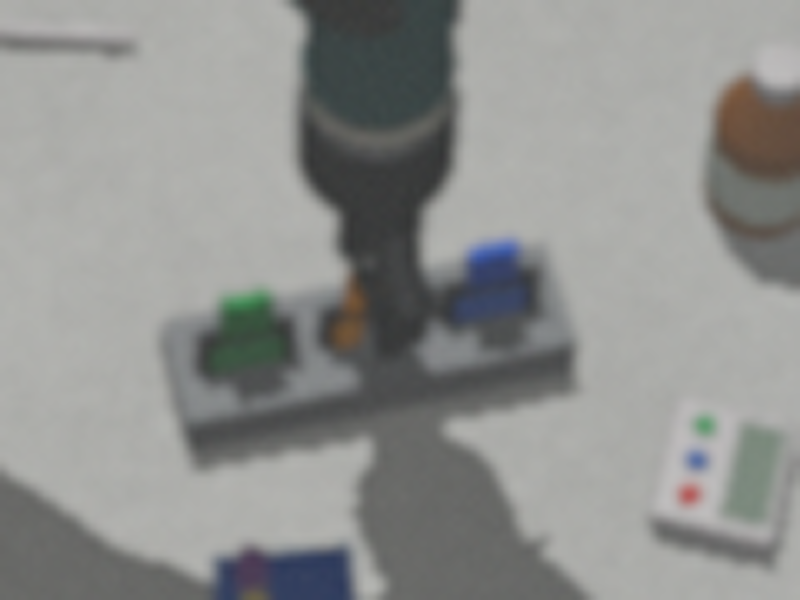

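The fingers straddle the amber tab (about 355,300 in the crop), clear of green and blue. Closing.

```bash
python3 -m creep '[[0.2,[0,-0.05,0],[0,0,0]],[-0.4,[0,0,0],[0,0,0]],[-1,[0,0,0],[0,0,0]],[-1,[0,0,0],[0,0,0]],[-1,[0,0,0],[0,0,0]],[-1,[0,0,0],[0,0,0]],[-1,[0,0,0],[0,0,0]],[-1,[0,0,0],[0,0,0]],[-1,[0,0,0],[0,0,0]]]' 50; python3 -c "
from h import *
to(.5388,-.327,.059,8.1)"
```

```text
time: 5.45
position: [0.5388, -0.3264, 0.0592]
tool_rot: [0.0, 0.998, 0.07, 0.0]
wrist_force: [-0.8, 1.4, 6.1]
gripper_width: 0.078
grip_force: 49.7
t 5.45 pos [ 0.5388 -0.3264  0.0592] turn units (tool) [ 0.0001 -0.0002 -0.0003]
shift units, now axes [-0.003  0.02   0.006]  after turn [-0.003  0.02   0.006] F [-0.78  1.39  6.11] w 0.078 g 49.7
```

```bash
python3 -m creep '[[-1,[0,0,-0.2],[0,0,0]],[-1,[0,0,-0.4],[0,0,0]],[-1,[0,0,-0.6],[0,0,0]],[-1,[0,0,-0.8],[0,0,0]],[-1,[0,0,-0.8],[0,0,0]],[-1,[0,0,-0.8],[0,0,0]],[-1,[0,0,-0.8],[0,0,0]],[-1,[0,0,-0.4],[0,0,0]],[-1,[0,0,0],[0,0,0]],[-1,[0,0,0],[0,0,0]]]' 50; python3 -c "
from h import *
to(.5917,.0655,.2,7.5)"
```

```text
time: 6.45
position: [0.5379, -0.326, 0.2023]
tool_rot: [-0.0, 0.998, 0.07, -0.0]
wrist_force: [0.0, 0.0, -0.7]
gripper_width: 0.081
grip_force: 48.8
t 6.45 pos [ 0.5379 -0.326   0.2023] turn units (tool) [-0.0003  0.0004  0.005 ]
shift units, now axes [  3.606 -12.671   0.08 ]  after turn [  3.481 -12.706   0.075] F [ 0.02  0.04 -0.66] w 0.081 g 48.8
```

```bash
python3 -m creep '[[-1,[0,-0.4,0],[0,0,0.005]],[-1,[0.22,-0.8,0],[0,0,0]],[-1,[0.22,-0.8,0],[0,0,0]],[-1,[0.22,-0.8,0],[0,0,0]],[-1,[0.22,-0.8,0],[0,0,0]],[-1,[0.22,-0.8,0],[0,0,0]],[-1,[0.22,-0.8,0],[0,0,0]],[-1,[0.22,-0.8,0],[0,0,0]],[-1,[0.22,-0.8,0],[0,0,0]],[-1,[0.22,-0.8,0],[0,0,0]],[-1,[0.22,-0.8,0],[0,0,0]],[-1,[0.22,-0.8,0],[0,0,0]],[-1,[0.22,-0.8,0],[0,0,0]],[-1,[0.22,-0.8,0],[0,0,0]],[-1,[0.22,-0.8,0],[0,0,0]],[-1,[0.22,-0.8,0],[0,0,0]],[-1,[0.15,-0.3,0],[0,0,0]],[-1,[0,0,0],[0,0,0]],[-1,[0,0,0],[0,0,0]]]' 50; python3 -c "
from h import *
to(.5917,.0655,.178,7.5)"
```

```text
time: 8.35
position: [0.5906, 0.0637, 0.2022]
tool_rot: [0.001, 0.998, 0.065, -0.001]
wrist_force: [-0.8, 0.2, -1.0]
gripper_width: 0.084
grip_force: 48.9
t 8.35 pos [0.5906 0.0637 0.2022] turn units (tool) [ 0.0005  0.0009 -0.0004]
shift units, now axes [ 0.045 -0.056  0.805]  after turn [ 0.044 -0.055  0.805] F [-0.75  0.15 -0.96] w 0.084 g 48.9
```

```bash
python3 -m creep '[[-1,[0.04,-0.06,0.4],[0,0,0]],[-1,[0,0,0.4],[0,0,0]],[-1,[0,0,0.2],[0,0,0]],[-1,[0,0,0],[0,0,0]],[-1,[0,0,0],[0,0,0]]]' 50; python3 -c "
from h import *
to(.5917,.0655,.17,7.5)
I=[]
for c,(v,u) in (('top',(150,215)),('side',(140,240))):
    im,W=cloud(c); I.append(cv2.resize(im[v:v+75,u:u+75],(400,400),interpolation=cv2.INTER_CUBIC))
cv2.imwrite('pics/p3.png',np.hstack(I))"
```

```text
time: 8.85
position: [0.5921, 0.0665, 0.1724]
tool_rot: [0.0, 0.998, 0.065, -0.0]
wrist_force: [-0.8, -0.3, -1.0]
gripper_width: 0.079
grip_force: 48.9
t 8.85 pos [0.5921 0.0665 0.1724] turn units (tool) [ 0.0001  0.0004 -0.0003]
shift units, now axes [-0.017  0.031  0.079]  after turn [-0.018  0.031  0.079] F [-0.81 -0.29 -0.96] w 0.079 g 48.9
```

View pics/p3.png

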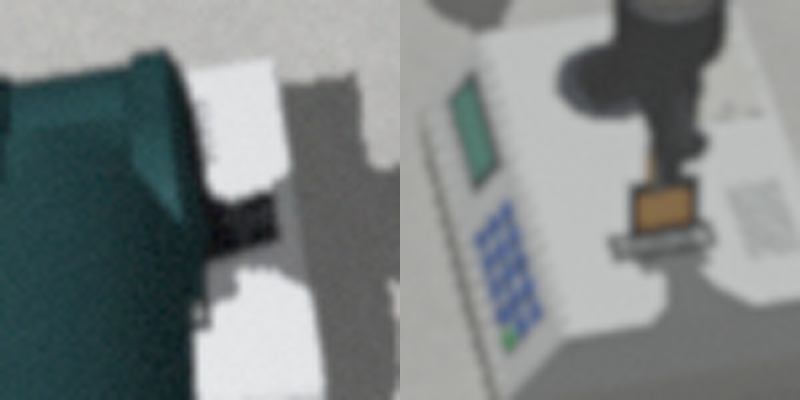

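The right half shows the amber plate (centre ~665,210) just above the slot frame (~612–713, 240): centred within ~1.5 mm. Lowering slowly.

```bash
python3 -m creep '[[-1,[-0.03,0.03,0.1],[0,0,0]],[-1,[0,0,0.1],[0,0,0]],[-1,[0,0,0.1],[0,0,0]],[-1,[0,0,0.1],[0,0,0]],[-1,[0,0,0.1],[0,0,0]],[-1,[0,0,0.1],[0,0,0]],[-1,[0,0,0],[0,0,0]]]' 50; python3 -c "
from h import *
to(.5917,.0655,.113,7.5)"
```

```text
time: 9.65
position: [0.5911, 0.0658, 0.1542]
tool_rot: [0.0, 0.998, 0.065, -0.001]
wrist_force: [0.1, -0.5, -1.0]
gripper_width: 0.084
grip_force: 48.9
t 9.65 pos [0.5911 0.0658 0.1542] turn units (tool) [ 0.      0.0005 -0.    ]
shift units, now axes [0.02  0.012 1.374]  after turn [0.018 0.012 1.374] F [ 0.05 -0.47 -0.99] w 0.084 g 48.9
```

```bash
python3 -m creep '[[-1,[0,0,0.15],[0,0,0]],[-1,[0,0,0.15],[0,0,0]],[-1,[0,0,0.15],[0,0,0]],[-1,[0,0,0.15],[0,0,0]],[-1,[0,0,0.15],[0,0,0]],[-1,[0,0,0.15],[0,0,0]],[-1,[0,0,0.15],[0,0,0]],[-1,[0,0,0.15],[0,0,0]],[-1,[0,0,0],[0,0,0]]]' 50; python3 -c "
from h import *
to(.5917,.0655,.113,7.5)"
```

```text
time: 10.55
position: [0.591, 0.0658, 0.118]
tool_rot: [0.0, 0.998, 0.065, -0.001]
wrist_force: [0.8, -0.1, -0.7]
gripper_width: 0.082
grip_force: 48.9
t 10.55 pos [0.591  0.0658 0.118 ] turn units (tool) [ 0.      0.0006 -0.    ]
shift units, now axes [0.022 0.013 0.168]  after turn [0.022 0.013 0.168] F [ 0.82 -0.05 -0.68] w 0.082 g 48.9
```

```bash
python3 -m creep '[[-1,[0,0,0.06],[0,0,0]],[-1,[0,0,0.06],[0,0,0]],[-1,[0,0,0.05],[0,0,0]],[-1,[0,0,0],[0,0,0]],[-1,[0,0,0],[0,0,0]]]' 50
```

```text
time: 11.05
position: [0.5914, 0.0658, 0.1137]
tool_rot: [-0.0, 0.998, 0.065, -0.0]
wrist_force: [-0.4, 0.9, -0.4]
gripper_width: 0.082
grip_force: 48.9
```

```bash
python3 -m creep '[[-1,[0,0,0.03],[0,0,0]],[-1,[0,0,0.03],[0,0,0]],[-1,[0,0,0],[0,0,0]],[-1,[0,0,0],[0,0,0]]]' 50
```

```text
time: 11.45
position: [0.5917, 0.0659, 0.1132]
tool_rot: [-0.0, 0.998, 0.065, 0.0]
wrist_force: [-2.6, 1.3, 7.1]
gripper_width: 0.086
grip_force: 50.2
```

Floor contact at the expected height; release and rise.

```bash
python3 -m creep '[[-0.7,[0,0,0],[0,0,0]],[-0.5,[0,0,0],[0,0,0]],[-0.2,[0,0,0],[0,0,0]],[0.1,[0,0,0],[0,0,0]],[0.1,[0,0,0],[0,0,0]],[0.1,[0,0,0],[0,0,0]],[0.1,[0,0,0],[0,0,0]],[0.1,[0,0,-0.2],[0,0,0]],[0.1,[0,0,-0.6],[0,0,0]],[0.1,[0,0,-0.8],[0,0,0]],[0.1,[0,0,-0.8],[0,0,0]],[0.1,[0,0,-0.4],[0,0,0]],[0.1,[0,0,0],[0,0,0]]]'
python3 - <<'E'
from h import *
to(.5712,.2235,.2,55.5)
im,W=cloud('side'); cv2.imwrite('pics/p4.png',cv2.resize(im[135:225,230:350],(800,600),interpolation=cv2.INTER_CUBIC))
x,y,z=W[...,0],W[...,1],W[...,2]
k=(abs(x-.59)<.03)&(abs(y-.065)<.02)&(z>.118)&(z<.16); print(k.sum(),W[k].max(0),np.median(W[k],0),sense()["joint_pos"].round(2))
E
```

```text
time: 12.75
position: [0.5929, 0.066, 0.1979]
tool_rot: [-0.0, 0.998, 0.065, 0.002]
wrist_force: [1.1, 0.6, -0.1]
gripper_width: 0.556
grip_force: 0.0
t 12.75 pos [0.5929 0.066  0.1979] turn units (tool) [ 0.0008 -0.0021 -0.4189]
shift units, now axes [-0.031 -5.3   -0.067]  after turn [ 3.918 -3.569 -0.068] F [ 1.05  0.62 -0.11] w 0.556 g 0.0
38 [0.60278853 0.07226185 0.14047692] [0.59018743 0.06058895 0.13142381] [-0.24  0.47  0.07  1.94 -0.05  0.73 -1.58]
```

View pics/p4.png

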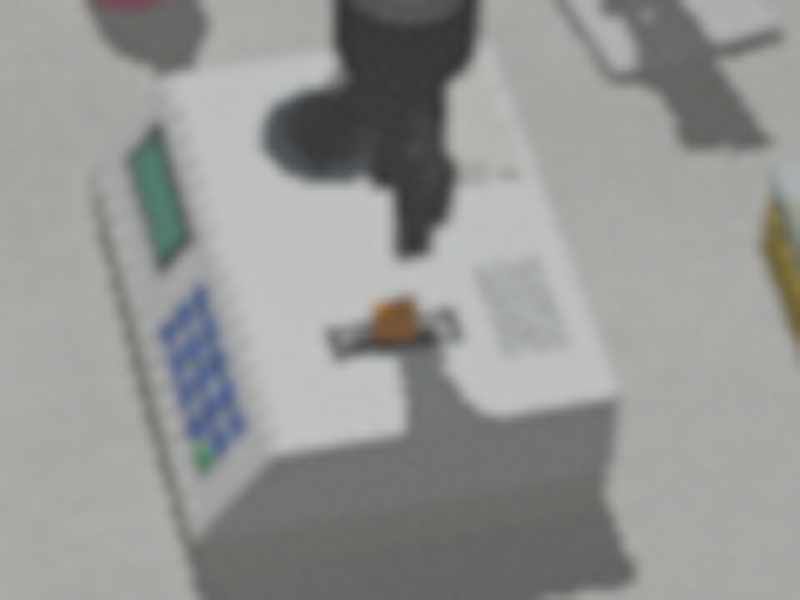

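The amber tab stands alone out of the slot (~395,320), plate home. Now to the selector.

```bash
python3 -m creep '[[0.1,[0,0,0],[0,0,-0.07]],[0.1,[0,0,0],[0,0,-0.07]],[0.1,[0,0,0],[0,0,-0.07]],[0.1,[0,0,0],[0,0,-0.07]],[0.1,[0,0,0],[0,0,-0.07]],[0.1,[0,0,0],[0,0,-0.07]],[0.1,[0.56,-0.51,0],[0,0,0]],[0.1,[0.56,-0.51,0],[0,0,0]],[0.1,[0.56,-0.51,0],[0,0,0]],[0.1,[0.56,-0.51,0],[0,0,0]],[0.1,[0.56,-0.51,0],[0,0,0]],[0.1,[0.56,-0.51,0],[0,0,0]],[0.1,[0.56,-0.51,0],[0,0,0]],[0.1,[0,0,0],[0,0,0]],[0.1,[0,0,0],[0,0,0]]]'; python3 -c "
from h import *
to(.5712,.2238,.123,55.6)"
```

```text
time: 14.3
position: [0.5686, 0.2231, 0.1945]
tool_rot: [0.0, 0.884, 0.467, -0.001]
wrist_force: [-0.3, -0.7, -0.2]
gripper_width: 0.554
grip_force: 0.0
t 14.3 pos [0.5686 0.2231 0.1945] turn units (tool) [-0.0006  0.0012  0.0009]
shift units, now axes [0.075 0.062 2.384]  after turn [0.07  0.059 2.385] F [-0.26 -0.65 -0.19] w 0.554 g 0.0
```

```bash
python3 -m creep '[[0.1,[0.07,0.06,0.6],[0,0,0]],[0.1,[0,0,0.6],[0,0,0]],[0.1,[0,0,0.6],[0,0,0]],[0.1,[0,0,0.4],[0,0,0]],[0.1,[0,0,0.18],[0,0,0]],[0.1,[0,0,0],[0,0,0]],[0.1,[0,0,0],[0,0,0]]]' 60; python3 -c "
from h import *
to(.5712,.2238,.123,55.6)"
```

```text
time: 15.0
position: [0.5726, 0.2239, 0.1249]
tool_rot: [0.0, 0.885, 0.466, 0.0]
wrist_force: [-0.6, 0.6, -0.3]
gripper_width: 0.548
grip_force: 0.0
t 15.0 pos [0.5726 0.2239 0.1249] turn units (tool) [ 0.0002 -0.0003 -0.    ]
shift units, now axes [-0.031 -0.037  0.064]  after turn [-0.03  -0.037  0.064] F [-0.61  0.59 -0.25] w 0.548 g 0.0
```

```bash
python3 -m creep '[[-0.3,[-0.02,-0.02,0.04],[0,0,0]],[-0.8,[0,0,0],[0,0,0]],[-1,[0,0,0],[0,0,0]],[-1,[0,0,0],[0,0,0]],[-1,[0,0,0],[0,0,0]],[-1,[0,0,0],[0,0,0]],[-1,[0,0,0],[0,0,0]],[-1,[0,0,0],[0,0,0]]]' 60; python3 -c "
from h import *
to(.5712,.2238,.123,55.6); print(sense()['torque'])"
```

```text
time: 15.8
position: [0.5703, 0.2249, 0.1241]
tool_rot: [-0.001, 0.884, 0.467, -0.0]
wrist_force: [-4.0, 0.7, 5.5]
gripper_width: 0.135
grip_force: 59.9
t 15.8 pos [0.5703 0.2249 0.1241] turn units (tool) [-0.0007  0.0001  0.0007]
shift units, now axes [-0.013  0.046  0.036]  after turn [-0.013  0.046  0.036] F [-4.04  0.71  5.5 ] w 0.135 g 59.9
[0.19745872 0.81301153 0.0435932 ]
```

```bash
python3 -m creep '[[-1,[0,0,0],[0,0,0.03]],[-1,[0,0,0],[0,0,0.03]],[-1,[0,0,0],[0,0,0.03]],[-1,[0,0,0],[0,0,0.03]],[-1,[0,0,0],[0,0,0.03]],[-1,[0,0,0],[0,0,0.03]],[-1,[0,0,0],[0,0,0.03]],[-1,[0,0,0],[0,0,0]],[-1,[0,0,0],[0,0,0]]]' 60; python3 -c "
from h import *
to(.5706,.2247,.124,55.6); print(sense()['torque'])
im,W=cloud('side'); cv2.imwrite('pics/p5.png',cv2.resize(im[135:195,240:320],(800,600),interpolation=cv2.INTER_CUBIC))"
```

```text
time: 16.7
position: [0.57, 0.2251, 0.1241]
tool_rot: [-0.001, 0.962, 0.273, -0.001]
wrist_force: [-4.4, 1.1, 6.1]
gripper_width: 0.138
grip_force: 60.0
t 16.7 pos [0.57   0.2251 0.1241] turn units (tool) [-0.0008  0.0004 -0.2089]
shift units, now axes [0.008 0.022 0.002]  after turn [-0.001  0.024  0.003] F [-4.42  1.13  6.07] w 0.138 g 60.0
[0.21627943 0.76557683 0.03244466]
```

View pics/p5.png

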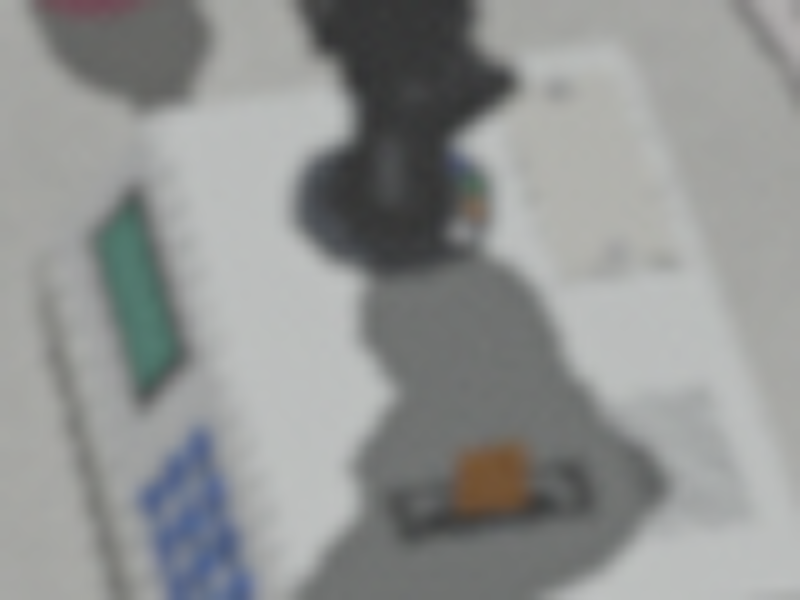

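The fingers hold the bar; blue/green/amber/white dots show right of the dial (~470,200), tab still home (490,480). Continue.

```bash
python3 -m creep '[[-1,[0,0,0],[0,0,0.03]],[-1,[0,0,0],[0,0,0.02]],[-1,[0,0,0],[0,0,0]]]' 60;python3 -c "
from h import *
print(sense()['torque'])"; python3 -m creep '[[-1,[0,0,0],[0,0,0.03]],[-1,[0,0,0],[0,0,0.03]],[-1,[0,0,0],[0,0,0.03]],[-1,[0,0,0],[0,0,0.03]],[-1,[0,0,0],[0,0,0.03]],[-1,[0,0,0],[0,0,0]],[-1,[0,0,0],[0,0,0]]]' 60;python3 -c "
from h import *
to(.5706,.2247,.124,55.6); print(sense()['torque'],sense()['joint_pos'].round(2))"
```

```text
time: 17.05
position: [0.57, 0.2252, 0.1241]
tool_rot: [-0.001, 0.975, 0.224, -0.001]
wrist_force: [-4.5, 1.5, 6.4]
gripper_width: 0.135
grip_force: 60.0
[0.2085001  0.8594518  0.10565932]
time: 17.75
position: [0.5699, 0.2254, 0.1241]
tool_rot: [-0.001, 0.997, 0.076, -0.001]
wrist_force: [-4.5, 1.5, 5.3]
gripper_width: 0.138
grip_force: 60.0
t 17.75 pos [0.5699 0.2254 0.1241] turn units (tool) [-0.001   0.0006 -0.4088]
shift units, now axes [0.019 0.027 0.003]  after turn [-0.007  0.032  0.003] F [-4.5  1.5  5.3] w 0.138 g 60.0
[0.27061411 0.84971914 0.11679396] [-0.51  0.59  0.08  1.95 -0.08  0.61 -1.79]
```

```bash
python3 -m creep '[[-1,[0,0,0],[0,0,0.03]],[-1,[0,0,0],[0,0,0.03]],[-1,[0,0,0],[0,0,0.03]],[-1,[0,0,0],[0,0,0.03]],[-1,[0,0,0],[0,0,0.03]],[-1,[0,0,0],[0,0,0.03]],[-1,[0,0,0],[0,0,0.02]],[-1,[0,0,0],[0,0,0.02]],[-1,[0,0,0],[0,0,0]],[-1,[0,0,0],[0,0,0]],[-1,[0,0,0],[0,0,0]]]' 60;python3 - <<'E'
from h import *
to(.5706,.2247,.124,-16.6); print(sense()['torque'])
I=[]
for c,(v,u) in (('top',(180,165)),('side',(135,250))):
    im,W=cloud(c); I.append(cv2.resize(im[v:v+50,u:u+50],(400,400),interpolation=cv2.INTER_CUBIC))
cv2.imwrite('pics/p6.png',np.hstack(I))
E
```

```text
time: 18.85
position: [0.5699, 0.2257, 0.1241]
tool_rot: [-0.001, 0.99, -0.143, -0.001]
wrist_force: [-4.0, 2.3, 6.4]
gripper_width: 0.139
grip_force: 60.1
t 18.85 pos [0.5699 0.2257 0.1241] turn units (tool) [-0.0005  0.0013  0.0015]
shift units, now axes [0.032 0.026 0.003]  after turn [0.032 0.026 0.003] F [-4.04  2.29  6.44] w 0.139 g 60.1
[0.3588975  0.84813103 0.0851345 ]
```

View pics/p6.png

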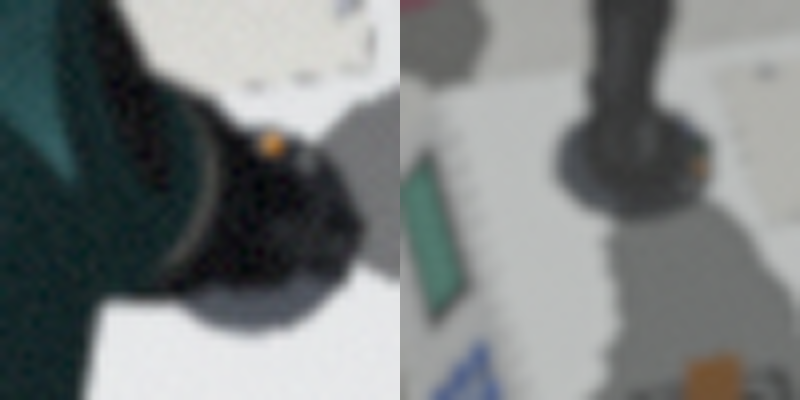

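The amber dot (270,145 left) lies at the bar's pointer end, the tool has turned 1.257 rad, and the tab is still in the slot (715,375 right). A short hold to check stability, then hand in.

```bash
python3 -m creep '[[-1,[0,0,0],[0,0,0]],[-1,[0,0,0],[0,0,0]],[-1,[0,0,0],[0,0,0]],[-1,[0,0,0],[0,0,0]],[-1,[0,0,0],[0,0,0]]]' 60; python3 -c "
from h import *
to(.5706,.2247,.124,-16.6); print(job_done())"
```

```text
time: 19.45
position: [0.5699, 0.2257, 0.1241]
tool_rot: [-0.001, 0.99, -0.143, -0.001]
wrist_force: [-4.4, 1.6, 6.6]
gripper_width: 0.14
grip_force: 60.1
t 19.45 pos [0.5699 0.2257 0.1241] turn units (tool) [-0.0005  0.0013  0.0015]
shift units, now axes [0.031 0.026 0.003]  after turn [0.031 0.026 0.003] F [-4.4   1.64  6.58] w 0.14 g 60.1
the job is handed in; nothing more can be done
None
```

I handed the job in at about 19.5 s: the amber plate is home in the photometer slot and let go, and the fingers still hold the selector at the third stop (tool turned about 1.26 rad, grip 60 N); no verdict was returned.

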